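# Open the push-and-turn cap of the oil bottle at the instrument maker's bench

## Robot

A 6-joint arm with a two-finger parallel gripper is mounted at the origin on the work surface. World frame = base frame: x ahead of the robot, y to its left, z up, the work surface at z = 0. Lengths are in m, angles in rad, forces in N, time in s.
With the tool pointing down it reaches from about 0.35 to 0.975 m from the base axis. Payload 4.9 kg.
Tool frame: the origin (TCP) lies at the very end of the fingers, on their centre line; the grasp point (between the pads) lies 19 mm behind it; z points along the fingers, y is the direction in which the jaws open and shut (so a half turn about z gives the same grasp; the last joint's range is limited). The gripper opens to 85 mm and grips with 20 to 120 N. Pads are 22 mm wide; open, the fingers measure 114 mm over their backs; the gripper's body (76 mm by 85 mm) begins 54 mm behind the grasp point. The pads swing forward as they close: fully open they stand 13 mm farther back than shut.
Start: joints at [1.202, 0.053, 1.613, -0, 1.476, -0.119], TCP at [0.154, 0.606, 0.205] pointing down, gripper open.
Joint ranges: [-3.01, 3.01], [-1.01, 2.22], [0.06, 2.58], [-1.02, 4.17], [0.09, 2.62], [-3.14, 3.14]. Speed limits (rad/s): [2.57, 2.57, 3.14, 3.14, 3.14, 3.14].

## Interface

Orientations are given as a rotation vector (axis times angle).
In Python, from station import ctrl gives the robot as it stands.
- The arm moves only by the tool apply_moves, never from a script. Its argument "deltas" is a list of rows, each a list of 5 numbers: the shift along the tool's x, y, z in m, then the turn about the tool's z in rad, then the gripper's target within -1 to 1 (fully open at 1, half-way at 0, shut at -1). A call has exactly 8 rows; each row shifts and turns the pose as measured when the row begins, along the tool's axes as they then stand; what a row does not reach is not made up. A row lasts 1/8 s, in which the tool goes at most 62.5 mm and 10.7 degrees, less where a joint would pass 70% of its speed; a pose out of reach is approached as far as the arm can. A call with a gripper value outside its range is refused whole. The fingers move at their own pace and stop on an object; "grip_force" is the grip in N (left out, the last holds). Time passes only in rows, so rows that do not move let the fingers close, or fill a call up. It gives the time, the measured TCP pose, the force and the opening at its end, in the units of the state.
- ctrl.get_obs(): the state, without advancing time (a new reading comes with each control period).
- ctrl.get_image(name): name is "scene" or "top" or "wrist"; returns a dict with "img" (480x640x3 uint8, red, green, blue), "range_z" (480x640 float32, m along the optical axis (not along the pixel's ray), 0 where there is no reading), "mtx" (3x3 intrinsics, pixels), "eye" and "attitude" of the camera in the world; the wrist camera has in their place "mount" (4x4, takes a point from camera to tool coordinates, whose origin is the TCP and whose axes are the flange's). Camera axes: x right, y down, z forward; pixel columns grow to the right and rows downward; lengths in m; the calibration is good to about 2 mm. A picture is of the moment at which its call begins: read the wrist's pose just before it.
- ctrl.finish_job(): hands the job in, once; it reports no verdict.
Trained networks look in a picture, given as the dict that the camera call returned (one of the last four; its "shot" number tells which), for a name from the list of things; names that differ only in an ending like _2 or _b are one class to them, and where a whole thing is asked for, a point or a joint stands for the part that bears it (a point fixed in the world has none). Each returns a list of dicts, best first, with "confidence" (0 to 1); they miss things now and then, are a little off and sometimes report something else, mostly with a low value. They report only what shows in the picture. A call takes as long as a camera call. They do not tell look-alikes from the thing itself.
- ctrl.search_frame(picture, target): "extent" ([left, top, width, height] in pixels, round what is visible of it).
- ctrl.spot_point(picture, target): "uv" ([column, row] in pixels: a listed point, or the origin of a listed thing).
The state is a dict: "t": time; "q": joint angles; "dq": joint speeds; "effort": joint torques, N m; "tool_pos": TCP position; "tool_rot": TCP orientation; "contact_force": force on the tool from outside, world axes, zero at the start; "wrist_torque": the same for the moment, N m; "opening": finger opening in m.
Only numpy, scipy, OpenCV 4.12 (cv2) and the standard library are available. Lean on these libraries where they do the work, as an engineer would, in place of code of your own. Each camera call takes 0.05 s, during which the arm holds its last target.

## Task

Open the bottle of finishing oil: push the red thumb lever on the bottle stand fully down so that the keeper arm swings up off the cap, then press the yellow safety cap down against its spring and, while it is pressed, twist it counter-clockwise (seen from above) about a quarter turn until it comes free. Lift the cap straight up and finish while still holding it, level and at rest, a few centimetres clear above the bottle's mouth, with nothing but the gripper carrying it and the lever left down. Leave the mallet, the glue jar and the wax tin where they are.

Things in the scene. Friction and masses are not known exactly. Their poses are not given: they have to be found in the camera images.
- cap_center (a point): Centre (half-way up) of the yellow ribbed safety cap, 47 mm wide, 33 mm high, 25 g, loose, locked on the amber bottle; z up its axis. Locked: x along bottle_mouth's x, centre 5.5 mm below the mouth. Held up by a spring (5 N); cannot turn until pushed down 4 mm; bottoms at 7 mm (10 N). Then turns only counter-clockwise from above; lifts off freely at 55 to 125 degrees (stop at 130).
- cap_top (a point): Centre of the cap's flat top, 16.5 mm above its centre. Grip the cap's sides in their upper half: fingertips may reach the cap's lower edge but the bottle's shoulder begins 21 mm below that edge. A turned cap must rise 17 mm to clear the neck.
- bottle_mouth (a point): Centre of the bottle's mouth, on its axis, 146 mm above the bench. Bottle 72 mm wide, shoulder 85 to 108 mm up, neck 25 mm wide, fast in a fixed stand: it never moves or turns. Axes: the stand's, z up; the lever post stands 120 mm away in +y, the lever on its -x side. Base board: x -120 to 70, y -60 to 196 mm from the bottle's axis, 15 mm thick.
- lever_pivot (a point): Point on the lever's shaft in the red lever's plane, 165 mm above the bench; in the stand's frame 72 mm to -x and 120 mm to +y of the bottle's axis. Axes as bottle_mouth. The shaft runs along x. The grey head on the post carrying it is at most 173 mm above the bench.
- keeper_tip (a point): Free end of the aluminium keeper arm (113 mm from the shaft, 12 mm wide), on the same shaft as the red lever but at the bottle's x: lies to -y over the cap at joint 0; with the lever down it stands upright, up to 280 mm above the bench, 105 mm or more from the bottle's axis.
- lever_tip (a point): Outer end of the red thumb lever (plate 22 mm wide, 9 mm thick), 70 mm from the pivot. At joint 0 it points to the stand's +y and 45 degrees up (50 mm out, 50 mm above the pivot); pushed straight down from above it ends 41 degrees below level. Axes turn with the lever.
- lever (a joint): Lever angle in rad: 0 = red lever up, keeper arm 2 mm over the cap; 1.5 = red lever fully down (stop), keeper arm upright. Friction of 0.15 N m holds it where it is left; 3 to 5 N on the red plate moves it.
- mallet: Bystander: wooden mallet lying on the bench, head 60 x 110 x 64 mm, handle 140 mm long. Origin on the bench 25 mm from the head, under the handle.
- glue_jar: Bystander: white jar with a blue lid, 60 mm in diameter, 75 mm high, origin under its centre.
- wax_tin: Bystander: flat round metal tin, 71 mm in diameter, 32 mm high, origin under its centre.
There are look-alikes about, which are no part of the job. What is meant by the part that bears cap_center is not black, and is the smaller of those in its own colour.

How it is judged:
By the outcome, as a careful person would: the job done as asked, in the order asked, and still so for the second after the job is handed in, while the arm keeps its last pose, push and grip.
It also fails if it takes over 53 s, if anything falls off the work surface, if the arm or the gripper's body presses on something with over 40 N, if the wrist force passes 120 N, or if a joint passes its speed limit or range.

## Working session

There is one attempt and no reset: what is moved stays moved. The work goes in short steps, Python scripts to look and compute and a tool call to move; the robot and the scene stay as the last step left them, time stands still between calls to the robot, and variables do not carry over. Pictures are saved under pics/ and viewed, and the job is handed in when it is done.

Besides the shell and the picture viewer there is one more tool, called as name([rows], argument=value, ...), one row to a line, values as JSON. apply_moves: Moves the arm, as the interface text tells. Its arguments: {"type":"object","properties":{"deltas":{"type":"array"},"grip_force":{"type":"number"}},"required":["deltas"]}

```bash
mkdir -p pics; ls
cat > h.py <<'E'
import numpy as np, cv2, pickle
from scipy.spatial.transform import Rotation as R
from station import ctrl
def save(name,im): cv2.imwrite('pics/'+name+'.png',cv2.cvtColor(im,cv2.COLOR_RGB2BGR))
def pose(p):
    a=np.array(p['attitude'],float)
    Rm=a if a.shape==(3,3) else R.from_rotvec(a).as_matrix()
    return Rm,np.array(p['eye'])
def w2p(p,X,Rm=None,e=None):
    if Rm is None: Rm,e=pose(p)
    c=(np.atleast_2d(X)-e)@Rm
    u=c@np.array(p['mtx']).T
    return u[:,:2]/u[:,2:]
def p2w(p,uv,z=None):
    Rm,e=pose(p); u,v=uv
    if z is None: z=p['range_z'][int(round(v)),int(round(u))]
    return Rm@(np.linalg.inv(p['mtx'])@np.array([u,v,1.])*z)+e
def p2w_h(p,uv,h):
    Rm,e=pose(p); d=Rm@(np.linalg.inv(p['mtx'])@np.array([uv[0],uv[1],1.]))
    return e+d*(h-e[2])/d[2]
E
python3 - <<'E'
from h import *
print(ctrl.get_obs())
for n in ['scene','top']:
    p=ctrl.get_image(n); save(n+'0',p['img']); pickle.dump(p,open(n+'0.pkl','wb'))
    print(n,p['eye'],p['attitude'],p['mtx'])
    for t in ['cap_center','cap_top','bottle_mouth','lever_pivot','lever_tip','keeper_tip','mallet','glue_jar','wax_tin']:
        r=ctrl.spot_point(p,t)
        for d in r[:3]: print(t,d['uv'],round(d['confidence'],2),p2w(p,d['uv']).round(3))
    for d in ctrl.search_frame(p,'cap_center'): print(d)
E
```

```text
pics
{'t': 0.0, 'q': array([ 1.20199323e+00,  5.33794175e-02,  1.61429456e+00, -2.09860559e-05,
        1.47601726e+00, -1.18993651e-01]), 'dq': array([-0.0019743 ,  0.00247454, -0.00051105,  0.00282066, -0.00165759,
       -0.00010052]), 'effort': array([-2.35496473e-04, -3.93695605e+01, -3.70167160e+01, -2.11681827e-04,
        6.94980263e-03, -9.62461087e-06]), 'tool_pos': array([0.15426579, 0.60495683, 0.20374877]), 'tool_rot': array([-0.3913163 , -3.11663426,  0.00320631]), 'contact_force': array([-1.41825727,  1.01191739,  0.03694446]), 'wrist_torque': array([0.02949163, 0.02424997, 0.00218544]), 'opening': 0.08556974364161901}
scene [ 0.84295188 -0.53661853  0.63940001] [-2.20796481 -0.60692832  0.27002299] [[483.46176248   0.         325.57068548]
 [  0.         483.46176248 246.55894051]
 [  0.           0.           1.        ]]
cap_center [423.4, 389.9] 0.78 [ 0.767 -0.123  0.036]
cap_center [367.3, 249.9] 0.74 [ 0.617 -0.021  0.158]
cap_top [256.3, 241.3] 0.92 [0.373 0.01  0.048]
cap_top [366.4, 244.2] 0.71 [ 0.611 -0.012  0.161]
cap_top [421.0, 382.1] 0.67 [ 0.76  -0.114
[... 1108 characters left out ...]
15  0.032]
cap_top [282.2, 360.2] 0.9 [ 0.368 -0.001  0.048]
cap_top [346.2, 141.4] 0.62 [ 0.764 -0.118  0.036]
bottle_mouth [287.3, 203.6] 0.76 [ 0.614 -0.012  0.159]
lever_pivot [216.1, 261.0] 0.82 [0.522 0.095 0.172]
lever_pivot [176.3, 269.3] 0.74 [0.505 0.145 0.208]
lever_tip [179.5, 267.7] 0.97 [0.508 0.141 0.206]
keeper_tip [280.4, 205.7] 0.78 [ 0.605 -0.002  0.182]
mallet [252.5, 141.9] 0.55 [0.76  0.055 0.042]
glue_jar [372.7, 199.0] 0.95 [ 0.644 -0.16   0.073]
wax_tin [387.5, 264.4] 0.82 [ 0.533 -0.189  0.034]
{'extent': [256.6, 338.1, 39.8, 42.7], 'confidence': 0.7}
{'extent': [333.5, 134.0, 23.8, 26.1], 'confidence': 0.69}
{'extent': [275.8, 197.1, 27.6, 25.9], 'confidence': 0.6}
```

View pics/scene0.png

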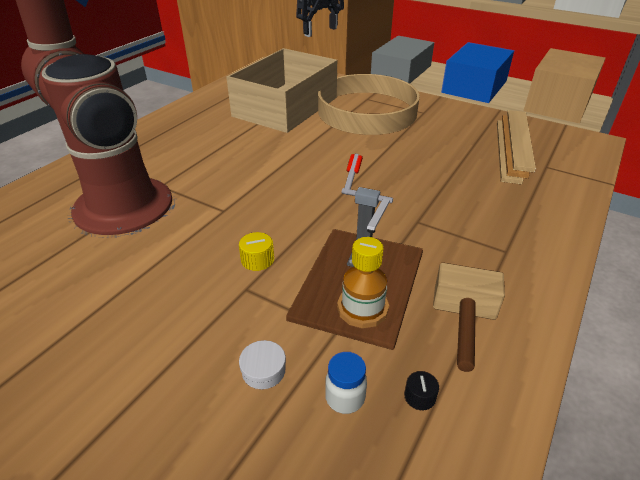

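View pics/top0.png

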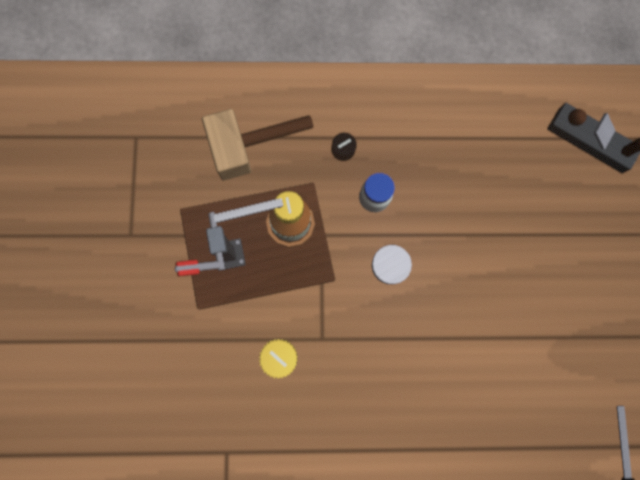

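The bottle with the smaller yellow cap is at about (368,255) in the scene view and (289,206) in the top view. The keeper arm lies over it and the red lever is at (355,163). The larger yellow cap on the bench and the black one are look-alikes. Next I'll fit the stand's yaw and the bottle axis.

Run:
```python
from h import *
from scipy.optimize import least_squares
P={n:pickle.load(open(n+'0.pkl','rb')) for n in ['scene','top']}
def cloud(p):
    v,u=np.mgrid[0:480,0:640]; z=p['range_z']
    Rm,e=pose(p); d=np.stack([u,v,np.ones_like(u)],-1)@np.linalg.inv(p['mtx']).T*z[...,None]
    return d@Rm.T+e
for n,p in P.items():
    C=cloud(p); im=p['img'].astype(int)
    yel=(im[...,0]>150)&(im[...,1]>130)&(im[...,2]<90)
    m=yel&(np.linalg.norm(C[...,:2]-[.612,-.012],axis=-1)<.06)&(C[...,2]>.1)
    Q=C[m]; print(n,'cap n',len(Q),Q.min(0).round(3),Q.max(0).round(3),'z hist',np.percentile(Q[:,2],[5,50,90]).round(4))
    t=Q[(Q[:,2]>.150)]; print(' top mean',t.mean(0).round(4), 'bbox mid',((t.max(0)+t.min(0))/2).round(4))
    red=(im[...,0]>130)&(im[...,1]<60)&(im[...,2]<60)&(C[...,2]>.1)&(np.linalg.norm(C[...,:2]-[.51,.13],axis=-1)<.1)
    Q=C[red]; print(' red',len(Q),Q.mean(0).round(4),Q.min(0).round(4),Q.max(0).round(4))
    # board
    b=(abs(C[...,2]-.015)<.005)&(im.sum(-1)<230)&(np.linalg.norm(C[...,:2]-[.58,.05],axis=-1)<.25)
    b=cv2.morphologyEx(b.astype(np.uint8),cv2.MORPH_OPEN,np.ones((3,3)))
    Q=C[b>0][:,:2].astype(np.float32); r=cv2.minAreaRect(Q*1000); print(' board',len(Q),r,cv2.boxPoints(r).round(0).tolist())
```

```text
scene cap n 845 [ 0.592 -0.039  0.1  ] [0.637 0.009 0.162] z hist [0.1081 0.1573 0.1605]
 top mean [ 0.6154 -0.018   0.1585] bbox mid [ 0.6143 -0.0149  0.156 ]
 red 126 [0.5114 0.1313 0.2012] [0.4992 0.1156 0.1897] [0.5229 0.1461 0.2111]
 board 6703 ((575.9821166992188, 47.876312255859375), (189.35726928710938, 256.49029541015625), 11.507927894592285) [[458.0, 155.0], [509.0, -97.0], [694.0, -59.0], [643.0, 192.0]]
top cap n 313 [ 0.59  -0.037  0.145] [0.634 0.008 0.161] z hist [0.1529 0.1568 0.1589]
 top mean [ 0.6122 -0.0154  0.1567] bbox mid [ 0.6122 -0.0149  0.1557]
 red 60 [0.5092 0.1286 0.1968] [0.4982 0.1175 0.1896] [0.5207 0.1449 0.2082]
 board 9521 ((574.413330078125, 48.29589080810547), (188.82937622070312, 253.84519958496094), 11.567206382751465) [[456.0, 154.0], [507.0, -95.0], [692.0, -57.0], [641.0, 192.0]]
```

```bash
cat >> h.py <<'E'
yaw=np.deg2rad(11.5); B=np.array([.613,-.0145,0.]); Rs=R.from_euler('z',yaw).as_matrix()
def st(x,y,z): return B+Rs@np.array([x,y,z])
def rel(target,yawdeg=None):
    o=ctrl.get_obs(); T=R.from_rotvec(o['tool_rot']).as_matrix()
    print('t',round(o['t'],2),'tcp',o['tool_pos'].round(4),'stand',(Rs.T@(o['tool_pos']-B)).round(4),'toolz',T[:,2].round(3),'xdir',np.rad2deg(np.arctan2(T[1,0],T[0,0])).round(1),'F',o['contact_force'].round(1),'op',round(o['opening'],4),'q',o['q'].round(2))
    print('delta tool',(T.T@(np.array(target)-o['tool_pos'])).round(4))
    a=np.arctan2(T[1,0],T[0,0]); d=(a-(yaw+np.pi/2)); print('turn needed',((d+np.pi)%(2*np.pi)-np.pi).round(3))
E
python3 - <<'E'
from h import *
p=ctrl.get_image('wrist'); save('w0',p['img']); print(np.array(p['mount']).round(3))
rel(st(-.074,.166,.28)); print(st(-.074,.166,.28))
E
```

```text
[[-0.001 -0.96  -0.281  0.072]
 [ 1.    -0.    -0.001 -0.   ]
 [ 0.    -0.281  0.96  -0.168]
 [ 0.     0.     0.     1.   ]]
t 1.15 tcp [0.1545 0.6056 0.205 ] stand [-0.3257  0.699   0.205 ] toolz [-0. -0. -1.] xdir 165.7 F [ 0.  -0.1  0.1] op 0.0853 q [ 1.2   0.05  1.61  0.    1.48 -0.12]
delta tool [-0.4587 -0.3703 -0.075 ]
turn needed 1.12
[0.50739049 0.13341427 0.28      ]
```

View pics/w0.png

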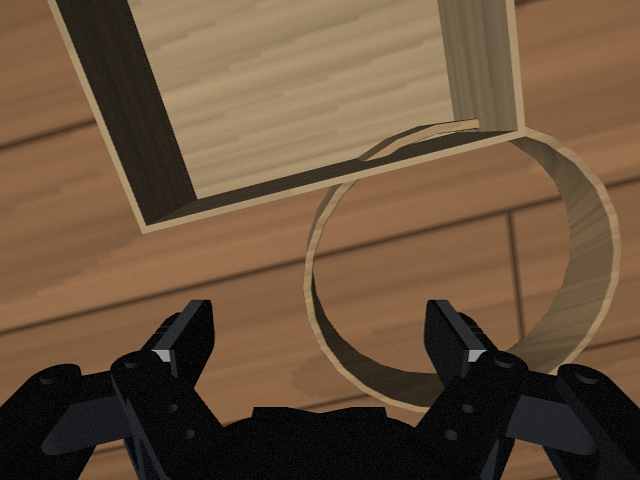

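```bash
cat >> h.py <<'E'
def plan(target,turn,n,g):
    o=ctrl.get_obs(); T=R.from_rotvec(o['tool_rot']).as_matrix(); D=(np.array(target)-o['tool_pos'])/n
    for i in range(n):
        print((T.T@D).round(4).tolist(),round(turn/n,3),g); T=T@R.from_rotvec([0,0,turn/n]).as_matrix()
E
python3 - <<'E'
from h import *
plan(st(-.074,.166,.28),1.12,16,-1)
E
```

```text
[-0.0287, -0.0231, -0.0047] 0.07 -1
[-0.0302, -0.0211, -0.0047] 0.07 -1
[-0.0316, -0.0189, -0.0047] 0.07 -1
[-0.0329, -0.0167, -0.0047] 0.07 -1
[-0.0339, -0.0143, -0.0047] 0.07 -1
[-0.0349, -0.0119, -0.0047] 0.07 -1
[-0.0356, -0.0094, -0.0047] 0.07 -1
[-0.0362, -0.0069, -0.0047] 0.07 -1
[-0.0366, -0.0044, -0.0047] 0.07 -1
[-0.0368, -0.0018, -0.0047] 0.07 -1
[-0.0368, 0.0008, -0.0047] 0.07 -1
[-0.0367, 0.0033, -0.0047] 0.07 -1
[-0.0364, 0.0059, -0.0047] 0.07 -1
[-0.0359, 0.0084, -0.0047] 0.07 -1
[-0.0352, 0.0109, -0.0047] 0.07 -1
[-0.0343, 0.0134, -0.0047] 0.07 -1
```

apply_moves([
  [-0.01,-0.01,-0.05,0.07,-1],
  [-0.03,-0.02,-0.02,0.07,-1],
  [-0.04,-0.022,-0.005,0.09,-1],
  [-0.042,-0.02,0,0.09,-1],
  [-0.043,-0.018,0,0.09,-1],
  [-0.044,-0.014,0,0.09,-1],
  [-0.045,-0.01,0,0.09,-1],
  [-0.045,-0.006,0,0.09,-1],
], grip_force=60)

```text
t: 2.15
tool_pos: [0.3466, 0.3329, 0.2833]
tool_rot: [1.43, 2.794, 0.004]
contact_force: [1.4, 0.1, 0.8]
opening: 0.0001
```

Run:
```python
from h import *
rel(st(-.074,.166,.26)); 
plan(st(-.074,.166,.26),.45,8,-1)
```

```text
t 2.15 tcp [0.3466 0.3329 0.2833] stand [-0.1918  0.3935  0.2833] toolz [ 0.003  0.001 -1.   ] xdir 125.8 F [1.4 0.1 0.8] op 0.0001 q [ 0.61 -0.34  1.84 -0.    1.64 -0.01]
delta tool [-0.2558  0.0136  0.0237]
turn needed 0.424
[-0.032, 0.0017, 0.003] 0.056 -1
[-0.0318, 0.0035, 0.003] 0.056 -1
[-0.0316, 0.0053, 0.003] 0.056 -1
[-0.0312, 0.0071, 0.003] 0.056 -1
[-0.0308, 0.0088, 0.003] 0.056 -1
[-0.0302, 0.0105, 0.003] 0.056 -1
[-0.0296, 0.0122, 0.003] 0.056 -1
[-0.0289, 0.0138, 0.003] 0.056 -1
```

apply_moves([
  [-0.034,0.002,0.003,0.06,-1],
  [-0.034,0.004,0.003,0.06,-1],
  [-0.033,0.006,0.003,0.06,-1],
  [-0.033,0.008,0.003,0.06,-1],
  [-0.032,0.01,0.003,0.06,-1],
  [-0.032,0.011,0.003,0.06,-1],
  [-0.03,0.012,0.003,0.05,-1],
  [-0.028,0.013,0.003,0.04,-1],
])

```text
t: 3.15
tool_pos: [0.5161, 0.1145, 0.2612]
tool_rot: [2.038, 2.385, 0.012]
contact_force: [0.3, -0.1, 0.7]
opening: 0.0001
```

Run:
```python
from h import *
rel(st(-.074,.166,.23)); 
for n in ['scene','wrist']:
    p=ctrl.get_image(n); save(n+'1',p['img'])
```

```text
t 3.15 tcp [0.5161 0.1145 0.2612] stand [-0.0692  0.1457  0.2612] toolz [ 0.008  0.003 -1.   ] xdir 99.0 F [ 0.3 -0.1  0.7] op 0.0001 q [ 0.08 -0.21  1.77  0.    1.58 -0.08]
delta tool [ 0.02   -0.0059  0.0311]
turn needed -0.044
```

View pics/scene1.png

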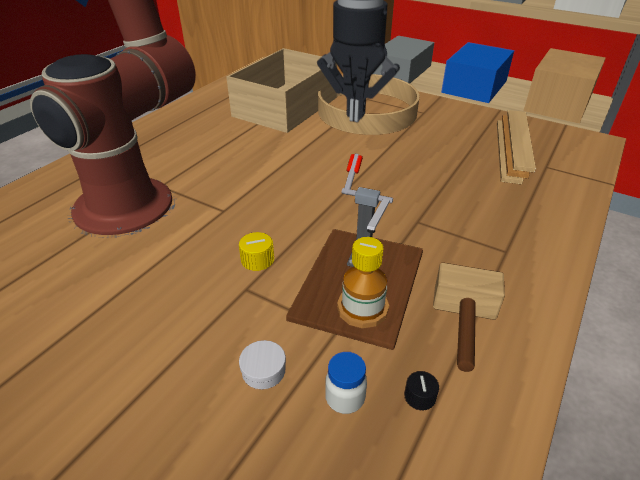

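View pics/wrist1.png

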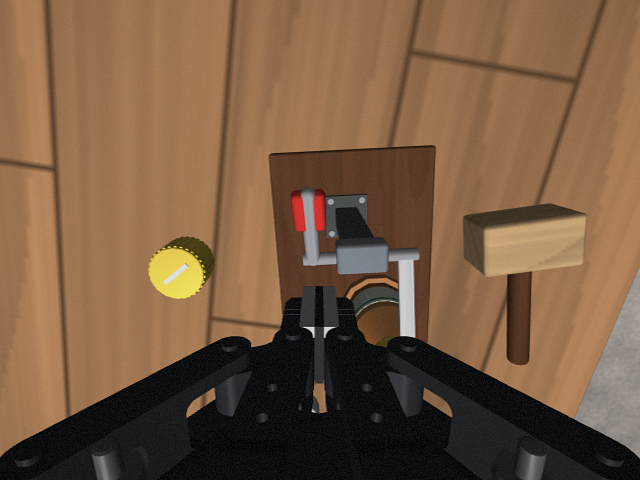

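apply_moves([
  [0.014,-0.002,0.005,-0.03,-1],
  [0.006,-0.001,0.01,-0.01,-1],
  [0,0,0.012,0,-1],
  [0,0,0.01,0,-1],
  [0.001,0,0.01,0,-1],
  [0.002,0,0.01,0,-1],
  [0.003,0,0.01,0,-1],
  [0.003,0,0.01,0,-1],
])

```text
t: 4.25
tool_pos: [0.5068, 0.1465, 0.1789]
tool_rot: [1.985, 2.432, 0.013]
contact_force: [-2.7, 3.7, 5.4]
opening: 0.0004
```

Run:
```python
from h import *
rel(st(-.072,.178,.165)); 
p=ctrl.get_image('scene'); save('scene2',p['img'][60:360,200:520].repeat(2,0).repeat(2,1))
```

```text
t 4.25 tcp [0.5068 0.1465 0.1789] stand [-0.0719  0.179   0.1789] toolz [ 0.007  0.005 -1.   ] xdir 101.6 F [-2.7  3.7  5.4] op 0.0004 q [ 0.14 -0.17  1.87  0.    1.43 -0.06]
delta tool [-0.001  -0.0002  0.0139]
turn needed 0.001
```

View pics/scene2.png

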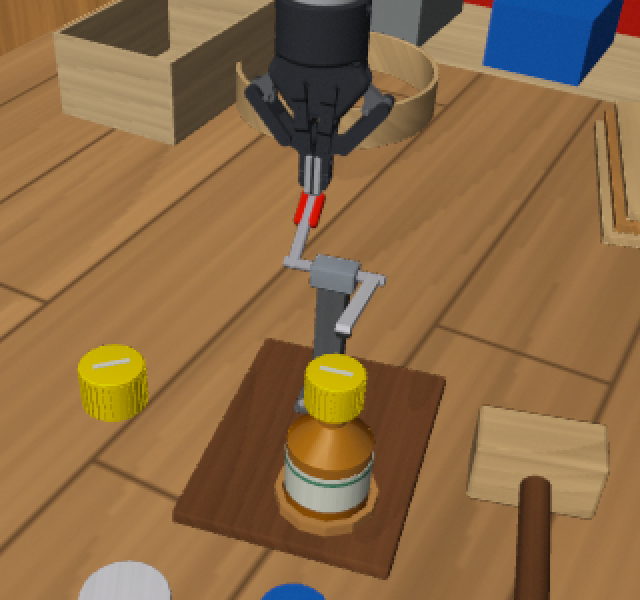

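The fingertips (312,185) are on the red plate, and the keeper has begun to rise. I'll keep pushing.

apply_moves([
  [-0.001,0,0.01,0,-1],
  [-0.002,0,0.01,0,-1],
  [-0.003,0,0.01,0,-1],
  [-0.004,0,0.008,0,-1],
  [-0.004,0,0.007,0,-1],
  [0,0,0.006,0,-1],
  [0,0,0.005,0,-1],
  [0,0,0.005,0,-1],
])

```text
t: 5.3
tool_pos: [0.5127, 0.1329, 0.117]
tool_rot: [1.982, 2.429, 0.019]
contact_force: [-0.8, 0.8, 4.3]
opening: -0.0002
```

Run:
```python
from h import *
rel(st(-.072,.166,.137)); 
p=ctrl.get_image('scene'); save('scene3',p['img'][60:360,200:520].repeat(2,0).repeat(2,1))
```

```text
t 5.3 tcp [0.5127 0.1329 0.117 ] stand [-0.0689  0.1645  0.117 ] toolz [ 0.013  0.006 -1.   ] xdir 101.6 F [-0.8  0.8  4.3] op -0.0002 q [ 0.11 -0.12  1.93  0.    1.32 -0.09]
delta tool [ 0.0016 -0.0028 -0.02  ]
turn needed 0.001
```

View pics/scene3.png

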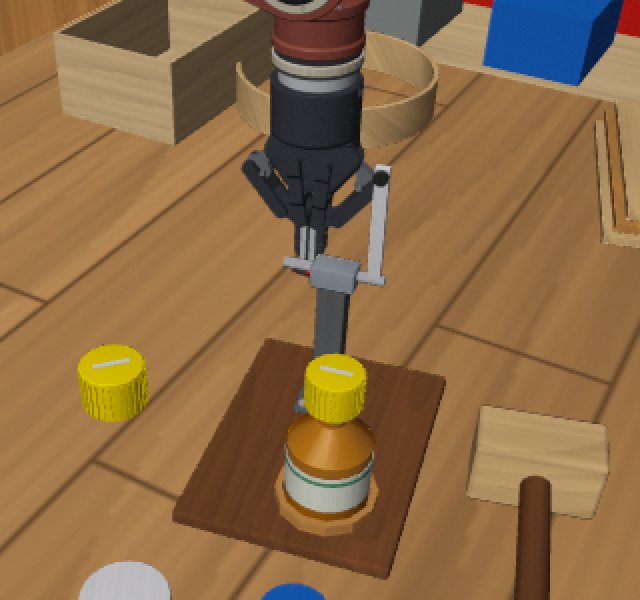

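```bash
cat >> h.py <<'E'
def cloud(p):
    v,u=np.mgrid[0:480,0:640]; z=p['range_z']
    Rm,e=pose(p); d=np.stack([u,v,np.ones_like(u)],-1)@np.linalg.inv(p['mtx']).T*z[...,None]
    return d@Rm.T+e
def keeper():
    p=ctrl.get_image('scene'); C=(cloud(p)-B)@Rs
    m=(abs(C[...,0])<.012)&(C[...,2]>.185)&(C[...,1]>.05)&(C[...,1]<.19)&(C[...,2]<.29)
    Q=C[m]; print('keeper n',m.sum())
    for a,b in [(.185,.21),(.21,.23),(.23,.25),(.25,.27),(.27,.29)]:
        k=Q[(Q[:,2]>a)&(Q[:,2]<b)]
        if len(k): print(a,np.median(k,0).round(4),len(k))
    m=(p['img'][...,0]>120)&(p['img'][...,1]<60)&(p['img'][...,2]<60)&(np.linalg.norm(C[...,:2]-[-.072,.16],axis=-1)<.06)
    Q=C[m]; print('red',len(Q), Q.min(0).round(4) if len(Q) else '',Q.max(0).round(4) if len(Q) else '')
    return p
E
python3 - <<'E'
from h import *
keeper()
p=ctrl.get_image('wrist'); save('wrist3',p['img'])
E
```

```text
keeper n 397
0.185 [0.001  0.1167 0.1971] 90
0.21 [0.0011 0.1148 0.2198] 80
0.23 [0.001  0.1131 0.2401] 82
0.25 [0.002  0.1115 0.259 ] 73
0.27 [0.0016 0.1079 0.2769] 72
red 4 [-0.079   0.1449  0.1396] [-0.0625  0.1508  0.1421]
```

View pics/wrist3.png

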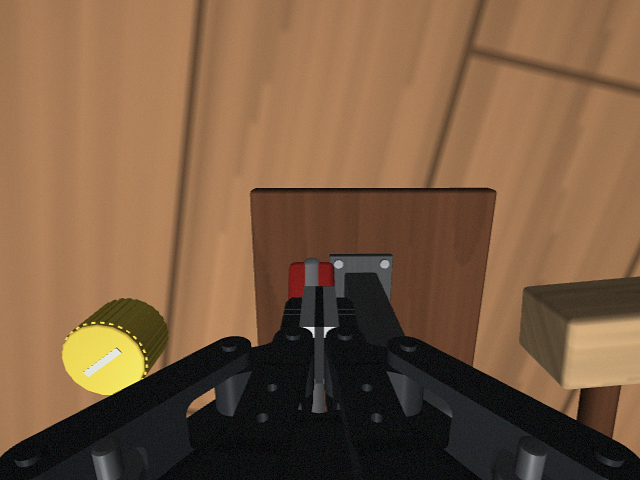

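apply_moves([
  [0,-0.001,0.003,0,-1],
  [0,-0.001,0.003,0,-1],
  [0,0,0.003,0,-1],
  [0,0,0.003,0,-1],
  [0,0,0.003,0,-1],
  [0,0,0.002,0,-1],
  [0,0,0.002,0,-1],
  [0,0,0.002,0,-1],
])

```text
t: 6.45
tool_pos: [0.5153, 0.1374, 0.1119]
tool_rot: [1.978, 2.429, 0.039]
contact_force: [-0.9, 1.4, 7.5]
opening: 0.0001
```

Run:
```python
from h import *
rel(st(-.072,.166,.137)); 
p=keeper();save('scene4',p['img'][60:360,200:520].repeat(2,0).repeat(2,1))
```

```text
t 6.45 tcp [0.5153 0.1374 0.1119] stand [-0.0654  0.1683  0.1119] toolz [ 0.023  0.013 -1.   ] xdir 101.7 F [-0.9  1.4  7.5] op 0.0001 q [ 0.11 -0.11  1.93  0.01  1.3  -0.09]
delta tool [-0.0021 -0.006  -0.0253]
turn needed 0.003
keeper n 397
0.185 [0.0011 0.117  0.1977] 89
0.21 [0.0013 0.1153 0.2203] 79
0.23 [0.0011 0.1139 0.2399] 81
0.25 [0.0015 0.1126 0.2593] 76
0.27 [0.0014 0.1078 0.2768] 72
red 5 [-0.0787  0.1448  0.1397] [-0.0624  0.1499  0.1422]
```

View pics/scene4.png

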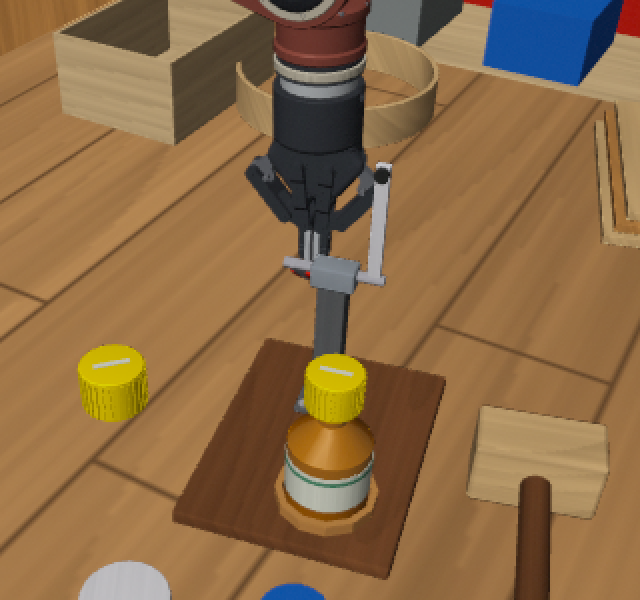

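The keeper is upright and no longer moves when pushed (7.5 N), so the lever is at its stop. I'll retract upward and cross to above the cap, opening the gripper and yawing on the way.

apply_moves([
  [0,0,-0.02,0,-1],
  [0,0,-0.04,0,-1],
  [0,0,-0.055,0,-1],
  [0,0,-0.055,0.0,0],
  [0,0,-0.045,0.16,1],
  [0,0,-0.01,0.17,1],
  [0,0,0,0.17,1],
  [0,0,0,0.17,1],
])

```text
t: 7.5
tool_pos: [0.5068, 0.134, 0.336]
tool_rot: [-2.688, -1.618, -0.022]
contact_force: [0.7, -0.3, -0.1]
opening: 0.0855
```

Run:
```python
from h import *
rel(st(0,0,.30)); 
p=keeper()
plan(st(0,0,.3),1.36,8,1)
```

```text
t 7.5 tcp [0.5068 0.134  0.336 ] stand [-0.0745  0.1667  0.336 ] toolz [ 0.01  0.01 -1.  ] xdir 62.1 F [ 0.7 -0.3 -0.1] op 0.0855 q [ 0.11 -0.24  1.67  0.01  1.7   0.6 ]
delta tool [-0.082   0.1632  0.0356]
turn needed -0.688
keeper n 398
0.185 [0.0013 0.117  0.1975] 91
0.21 [0.0014 0.1152 0.2201] 79
0.23 [0.001  0.114  0.2398] 83
0.25 [0.0019 0.1124 0.2586] 76
0.27 [0.001  0.1076 0.277 ] 69
red 4 [-0.0784  0.1477  0.1389] [-0.0634  0.1494  0.1421]
[-0.0102, 0.0204, 0.0044] 0.17 1
[-0.0066, 0.0219, 0.0044] 0.17 1
[-0.0028, 0.0227, 0.0044] 0.17 1
[0.0011, 0.0228, 0.0044] 0.17 1
[0.0049, 0.0223, 0.0044] 0.17 1
[0.0086, 0.0211, 0.0044] 0.17 1
[0.0121, 0.0194, 0.0044] 0.17 1
[0.0152, 0.017, 0.0044] 0.17 1
```

apply_moves([
  [-0.011,0.022,0,0.18,1],
  [-0.007,0.024,0,0.18,1],
  [-0.003,0.024,0,0.18,1],
  [0.002,0.024,0,0.18,1],
  [0.006,0.023,0,0.18,1],
  [0.01,0.021,0,0.18,1],
  [0.013,0.018,0,0.18,1],
  [0.012,0.012,0.01,0.18,1],
])

```text
t: 8.55
tool_pos: [0.612, -0.0207, 0.3169]
tool_rot: [-3.075, 0.595, 0.005]
contact_force: [0.1, 0.4, 0.4]
opening: 0.0853
```

Run:
```python
from h import *
rel(st(0,0,.22)); 
o=ctrl.get_obs()
p=ctrl.get_image('wrist'); save('wrist5',p['img']); pickle.dump((o,p),open('w5.pkl','wb'))
T=np.eye(4);T[:3,:3]=R.from_rotvec(o['tool_rot']).as_matrix();T[:3,3]=o['tool_pos'];M=T@np.array(p['mount'])
v,u=np.mgrid[0:480,0:640]; z=p['range_z']
C=(np.stack([u,v,np.ones_like(u)],-1)@np.linalg.inv(p['mtx']).T*z[...,None])@M[:3,:3].T+M[:3,3]
im=p['img'].astype(int); m=(im[...,0]>150)&(im[...,1]>130)&(im[...,2]<90)&(C[...,2]>.15)
Q=C[m]; print(len(Q),Q.mean(0).round(4),((Q.min(0)+Q.max(0))/2).round(4),(Q.max(0)-Q.min(0)).round(4))
(c,r)=cv2.minEnclosingCircle(Q[:,:2].astype(np.float32)*1000); print(c,r)
```

```text
t 8.55 tcp [ 0.612  -0.0207  0.3169] stand [-0.0022 -0.0059  0.3169] toolz [-0.002  0.01  -1.   ] xdir -21.9 F [0.1 0.4 0.4] op 0.0853 q [-0.16 -0.02  1.5   0.01  1.66  1.79]
delta tool [-0.0009 -0.0053  0.0969]
turn needed -2.154
1574 [ 0.6125 -0.0139  0.1585] [ 0.6332 -0.02    0.3172] [0.0885 0.0576 0.3345]
(635.346923828125, -24.284860610961914) 48.7108039855957
```

View pics/wrist5.png

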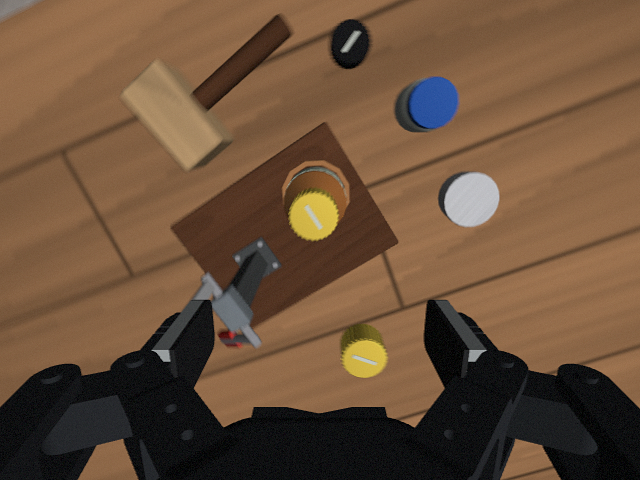

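Run:
```python
from h import *
o,p=pickle.load(open('w5.pkl','rb')); M=np.array(p['mount'])
v,u=np.mgrid[0:480,0:640]; z=p['range_z']
C=(np.stack([u,v,np.ones_like(u)],-1)@np.linalg.inv(p['mtx']).T*z[...,None])@M[:3,:3].T+M[:3,3]
for uv in [(195,305),(205,310),(440,310),(430,320),(210,320),(200,340),(160,345),(180,370),(320,415)]:
    print(uv,C[uv[1],uv[0]].round(4),z[uv[1],uv[0]].round(3))
m=(z>0)&(z<.21)&(C[...,2]<.03); print('max tool z of fingers',np.sort(C[m][:,2])[-5:].round(4))
T=R.from_rotvec(o['tool_rot']).as_matrix(); W=C@T.T+o['tool_pos']
im=p['img'].astype(int)
m=(im[...,0]>150)&(im[...,1]>130)&(im[...,2]<90)&(abs(W[...,2]-.1575)<.006)&(np.linalg.norm(W[...,:2]-[.613,-.014],axis=-1)<.05)
Q=W[m]; print(len(Q),Q.mean(0).round(4),((Q.min(0)+Q.max(0))/2).round(4),(Q.max(0)-Q.min(0)).round(4),cv2.minEnclosingCircle(Q[:,:2].astype(np.float32)*1000))
```

```text
(195, 305) [ 0.01   -0.0459 -0.0471] 0.133
(205, 310) [ 0.0072 -0.0429 -0.0456] 0.135
(440, 310) [ 0.01    0.0439 -0.0512] 0.129
(430, 320) [ 0.0023  0.043  -0.0445] 0.138
(210, 320) [ 0.0003 -0.043  -0.0407] 0.142
(200, 340) [ 0.0001 -0.0424 -0.055 ] 0.128
(160, 345) [ 0.0097 -0.0478 -0.0732] 0.108
(180, 370) [ 0.0009 -0.0427 -0.0732] 0.11
(320, 415) [ 0.0086  0.0004 -0.1003] 0.082
max tool z of fingers [-0.0381 -0.0381 -0.0379 -0.0379 -0.0378]
1555 [ 0.612  -0.0136  0.1565] [ 0.6116 -0.0135  0.1551] [0.0454 0.0445 0.007 ] ((611.1755981445312, -13.286273956298828), 23.109878540039062)
```

Run:
```python
from h import *
p=ctrl.get_image('scene'); o=ctrl.get_obs(); C=cloud(p); T=R.from_rotvec(o['tool_rot']).as_matrix()
L=(C-o['tool_pos'])@T; print(o['tool_pos'].round(4), o['dq'].round(3))
m=(abs(L[...,0])<.03)&(abs(L[...,1])<.07)&(L[...,2]<.03)&(L[...,2]>-.12)&(p['range_z']>0)
Q=L[m]; print(m.sum()); 
for s in (-1,1):
    k=Q[Q[:,1]*s>.02]; k=k[np.argsort(k[:,2])][-8:]; print(k.round(4))
uv=w2p(p,o['tool_pos'])[0]; print(uv)
im=p['img'].copy(); cv2.circle(im,tuple(int(a) for a in uv),2,(0,255,0),-1); save('s6',im[60:360,200:520].repeat(2,0).repeat(2,1))
```

```text
[ 0.611  -0.021   0.3141] [ 0.024 -0.027 -0.     0.016  0.023 -0.083]
3122
[[ 0.0004 -0.0435 -0.0429]
 [-0.0041 -0.0425 -0.0428]
 [ 0.0093 -0.042  -0.0427]
 [-0.0011 -0.0432 -0.0424]
 [-0.0024 -0.0427 -0.0421]
 [ 0.0012 -0.0429 -0.042 ]
 [ 0.0073 -0.0424 -0.0418]
 [ 0.0034 -0.0426 -0.0416]]
[[-0.0047  0.0499 -0.0423]
 [ 0.0079  0.0492 -0.0423]
 [-0.0044  0.0486 -0.0421]
 [ 0.0016  0.0487 -0.042 ]
 [-0.0018  0.049  -0.0419]
 [ 0.0041  0.0492 -0.0419]
 [ 0.0004  0.0493 -0.0417]
 [ 0.0055  0.0487 -0.041 ]]
[370.62494253 159.03117053]
```

View pics/s6.png

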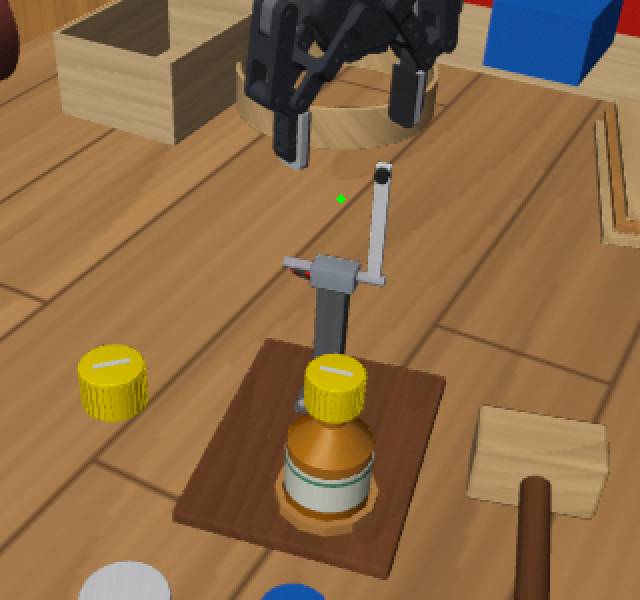

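Both cameras put the real fingertips about 40 mm behind the reported TCP when open, which matches the low reading at the lever. I'll allow for that: TCP z at about 0.098 to grip. Next I'll centre, finish the yaw and descend part way.

```bash
cat >> h.py <<'E'
capxy=np.array([.6125,-.0140])
E
python3 - <<'E'
from h import *
rel([*capxy,.16]);plan([*capxy,.16],.4,7,1)
E
```

```text
t 8.65 tcp [ 0.611  -0.021   0.3141] stand [-0.0032 -0.006   0.3141] toolz [-0.006  0.011 -1.   ] xdir -21.6 F [ 0.8 -0.1 -0.6] op 0.0852 q [-0.16 -0.02  1.5   0.01  1.66  1.79]
delta tool [ 0.0003 -0.0059  0.1542]
turn needed -2.149
[0.0, -0.0008, 0.022] 0.057 1
[-0.0, -0.0008, 0.022] 0.057 1
[-0.0001, -0.0008, 0.022] 0.057 1
[-0.0001, -0.0008, 0.022] 0.057 1
[-0.0001, -0.0008, 0.022] 0.057 1
[-0.0002, -0.0008, 0.022] 0.057 1
[-0.0002, -0.0008, 0.022] 0.057 1
```

apply_moves([
  [0,-0.001,0.02,0.06,1],
  [0,-0.001,0.022,0.06,1],
  [0,-0.001,0.022,0.06,1],
  [0,-0.001,0.022,0.06,1],
  [0,-0.001,0.022,0.06,1],
  [0,-0.001,0.022,0.06,1],
  [0,0,0.018,0.04,1],
  [0,0,0,0,1],
])

```text
t: 9.65
tool_pos: [0.6091, -0.0088, 0.1606]
tool_rot: [-2.916, 1.147, 0.024]
contact_force: [-0.0, 0.8, 0.4]
opening: 0.0857
```

Run:
```python
from h import *
rel([*capxy,.098])
p=ctrl.get_image('scene'); save('s7',p['img'][60:360,200:520].repeat(2,0).repeat(2,1))
p=ctrl.get_image('wrist'); save('w7',p['img'])
```

```text
t 9.65 tcp [ 0.6091 -0.0088  0.1606] stand [-0.0026  0.0063  0.1606] toolz [-0.011  0.013 -1.   ] xdir -42.9 F [-0.   0.8  0.4] op 0.0857 q [-0.14  0.05  1.69  0.01  1.41  2.18]
delta tool [0.007  0.0016 0.0624]
turn needed -2.521
```

View pics/s7.png

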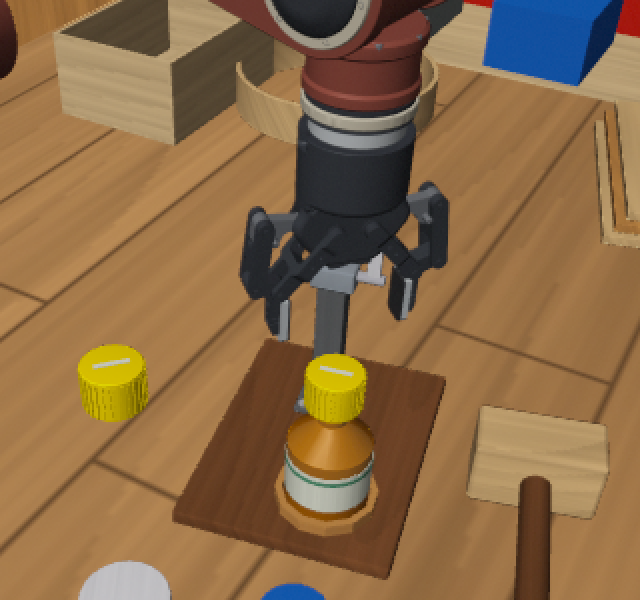

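View pics/w7.png

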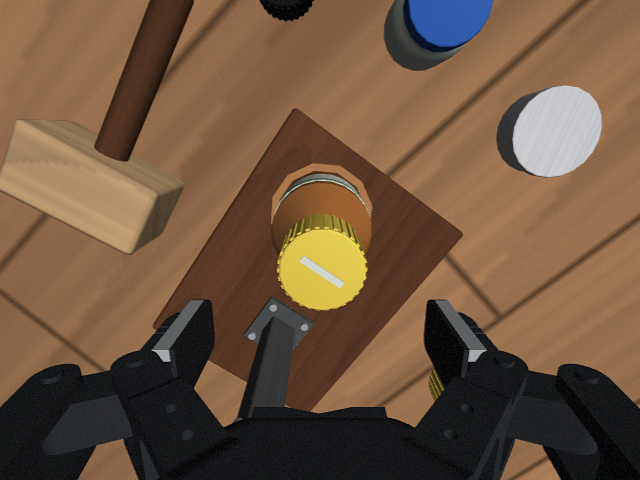

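apply_moves([
  [0.005,0.001,0.004,0,1],
  [0.002,0.001,0.008,0,1],
  [0,0,0.01,0,1],
  [0,0,0.01,0,1],
  [0,0,0.01,0,1],
  [0,0,0.008,0,1],
  [0,0,0.005,0,1],
  [0,0,0,0,1],
])

```text
t: 10.75
tool_pos: [0.6155, -0.0155, 0.106]
tool_rot: [-2.915, 1.145, 0.013]
contact_force: [-0.4, 0.7, 0.1]
opening: 0.0857
```

Run:
```python
from h import *
rel([.612,-.0133,.098])
p=ctrl.get_image('scene'); save('s8',p['img'][60:360,200:520].repeat(2,0).repeat(2,1))
o=ctrl.get_obs();p=ctrl.get_image('wrist'); save('w8',p['img']);pickle.dump((o,p),open('w8.pkl','wb'))
M=np.array(p['mount'])
v,u=np.mgrid[0:480,0:640]; z=p['range_z']
C=(np.stack([u,v,np.ones_like(u)],-1)@np.linalg.inv(p['mtx']).T*z[...,None])@M[:3,:3].T+M[:3,3]
im=p['img'].astype(int);m=(im[...,0]>150)&(im[...,1]>130)&(im[...,2]<90)
r=np.median(C[m][:,2]); print('cap top tool z',r); m&=(abs(C[...,2]-r)<.002)&(abs(C[...,1])<.04)
Q=C[m]; print('cap in tool',len(Q),((Q.min(0)+Q.max(0))/2).round(4),(Q.max(0)-Q.min(0)).round(4))
```

```text
t 10.75 tcp [ 0.6155 -0.0155  0.106 ] stand [ 0.0022 -0.0015  0.106 ] toolz [-0.004  0.012 -1.   ] xdir -42.9 F [-0.4  0.7  0.1] op 0.0857 q [-0.15  0.11  1.72  0.01  1.32  2.16]
delta tool [-0.004   0.0008  0.0081]
turn needed -2.52
cap top tool z -0.04993266848378413
cap in tool 8947 [-0.0058  0.0007 -0.0499] [0.0462 0.046  0.004 ]
```

View pics/s8.png

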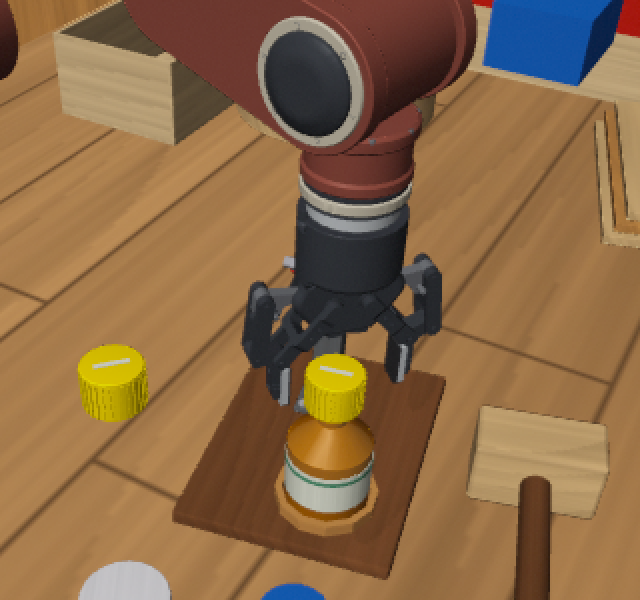

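View pics/w8.png

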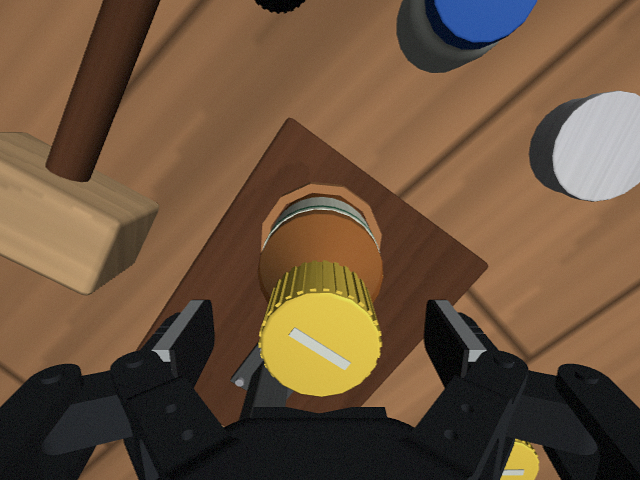

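apply_moves([
  [-0.004,0.001,0.005,0,1],
  [-0.001,0,0.003,0,1],
  [0,0,0,0,1],
  [0,0,0,0,-1],
  [0,0,0,0,-1],
  [0,0,0,0,-1],
  [0,0,0,0,-1],
  [0,0,0,0,-1],
], grip_force=60)

```text
t: 11.85
tool_pos: [0.6121, -0.0127, 0.1001]
tool_rot: [-2.915, 1.145, 0.008]
contact_force: [-0.5, 0.9, 1.2]
opening: 0.0463
```

```bash
cat >> h.py <<'E'
def capmeas(name=None):
    o=ctrl.get_obs();p=ctrl.get_image('wrist'); 
    if name: save(name,p['img'])
    M=np.array(p['mount'])
    v,u=np.mgrid[0:480,0:640]; z=p['range_z']
    C=(np.stack([u,v,np.ones_like(u)],-1)@np.linalg.inv(p['mtx']).T*z[...,None])@M[:3,:3].T+M[:3,3]
    im=p['img'].astype(int);m=(im[...,0]>150)&(im[...,1]>130)&(im[...,2]<90)&(abs(C[...,1])<.04)&(abs(C[...,0])<.05)&(C[...,2]<0)
    r=np.median(C[m][:,2]); m&=(abs(C[...,2]-r)<.002)
    Q=C[m]; c=(Q.min(0)+Q.max(0))/2; print('cap top in tool',len(Q),c.round(4),(Q.max(0)-Q.min(0)).round(4))
    T=R.from_rotvec(o['tool_rot']).as_matrix(); c[2]=r; print('world',(T@c+o['tool_pos']).round(4))
    A=np.c_[Q[:,:2],np.ones(len(Q))]; s=np.linalg.lstsq(A,Q[:,2],rcond=None)[0]; n=T@np.array([-s[0],-s[1],1]); print('cap axis world',(-n/np.linalg.norm(n)).round(3))
    w=(im.min(-1)>170)&(abs(C[...,2]-r)<.003)&(np.hypot(C[...,0]-c[0],C[...,1]-c[1])<.022)
    if w.sum()>20:
        q=C[w][:,:2]; ev,V=np.linalg.eigh(np.cov(q.T)); d=T@np.array([*V[:,1],0]); print('mark world angle',np.rad2deg(np.arctan2(d[1],d[0])).round(1),'(mod180)')
E
python3 - <<'E'
from h import *
rel([.612,-.0133,.098])
p=ctrl.get_image('scene'); save('s9',p['img'][60:360,200:520].repeat(2,0).repeat(2,1))
capmeas('w9')
E
```

```text
t 11.85 tcp [ 0.6121 -0.0127  0.1001] stand [-0.0005  0.002   0.1001] toolz [-0.001  0.011 -1.   ] xdir -42.9 F [-0.5  0.9  1.2] op 0.0463 q [-0.15  0.11  1.73  0.01  1.3   2.17]
delta tool [0.0004 0.0005 0.0021]
turn needed -2.52
cap top in tool 10024 [-0.0008  0.0006 -0.0564] [0.0462 0.0455 0.004 ]
world [ 0.6111 -0.0132  0.1564]
cap axis world [ 0.002 -0.004  1.   ]
mark world angle -168.3 (mod180)
```

View pics/s9.png

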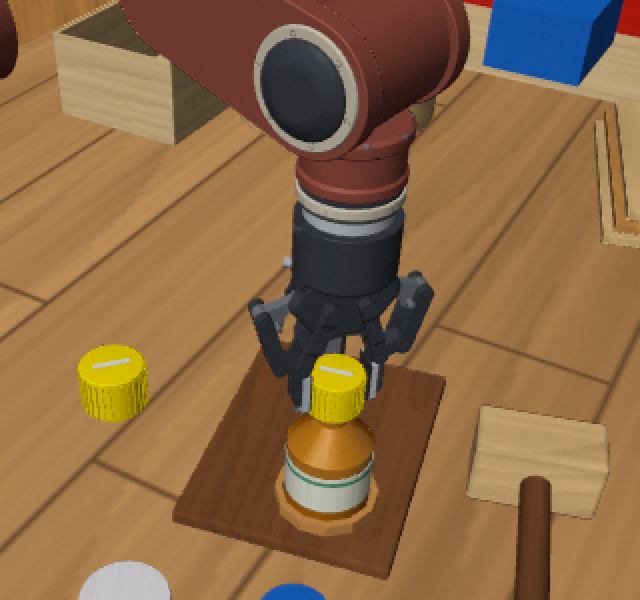

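View pics/w9.png

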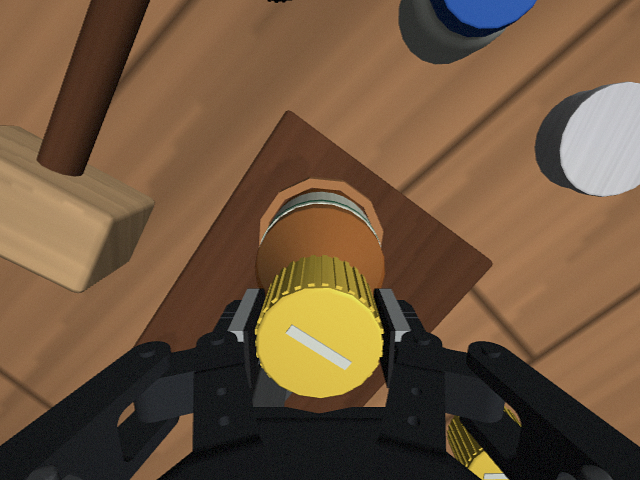

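Gripped at 46.3 mm opening, with the cap mark at 11.7° (the stand's x). Now I'll press down.

apply_moves([
  [0,0,0.003,0,-1],
  [0,0,0.003,0,-1],
  [0,0,0.002,0,-1],
  [0,0,0.002,0,-1],
  [0,0,0.001,0,-1],
  [0,0,0.001,0,-1],
  [0,0,0.001,0,-1],
  [0,0,0.001,0,-1],
])

```text
t: 12.95
tool_pos: [0.6124, -0.0127, 0.0959]
tool_rot: [-2.916, 1.144, 0.009]
contact_force: [-5.0, 0.1, 7.6]
opening: 0.0461
```

Run:
```python
from h import *
rel([.612,-.0133,.094])
capmeas('w10')
```

```text
t 12.95 tcp [ 0.6124 -0.0127  0.0959] stand [-0.0002  0.0018  0.0959] toolz [-0.002  0.01  -1.   ] xdir -42.8 F [-5.   0.1  7.6] op 0.0461 q [-0.15  0.11  1.74  0.01  1.3   2.17]
delta tool [0.0001 0.0007 0.0019]
turn needed -2.519
cap top in tool 10024 [-0.0007  0.0006 -0.0564] [0.046  0.0453 0.004 ]
world [ 0.6116 -0.0133  0.1524]
cap axis world [ 0.002 -0.002  1.   ]
mark world angle -168.4 (mod180)
```

apply_moves([
  [0,0,0.003,0,-1],
  [0,0,0.003,0,-1],
  [0,0,0.003,0,-1],
  [0,0,0.002,-0.05,-1],
  [0,0,0.002,-0.1,-1],
  [0,0,0.002,-0.12,-1],
  [0,0,0.002,-0.12,-1],
  [0,0,0.002,-0.12,-1],
])

```text
t: 14.0
tool_pos: [0.6136, -0.0112, 0.0931]
tool_rot: [-3.11, 0.345, 0.005]
contact_force: [-7.1, 2.7, 11.3]
opening: 0.046
```

Run:
```python
from h import *
rel([.612,-.0133,.094])
print(ctrl.get_obs()['wrist_torque'])
capmeas('w11')
```

```text
t 14.0 tcp [ 0.6136 -0.0112  0.0931] stand [0.0013 0.0031 0.0931] toolz [-0.002  0.013 -1.   ] xdir -12.7 F [-7.1  2.7 11.3] op 0.046 q [-0.15  0.12  1.73  0.01  1.29  1.64]
delta tool [-0.0011  0.0024 -0.0009]
turn needed -1.992
[ 0.28171933  1.06332209 -0.09547552]
cap top in tool 10022 [-0.0012  0.0001 -0.0565] [0.046  0.0459 0.004 ]
world [ 0.6126 -0.0117  0.1495]
cap axis world [-0.001 -0.004  1.   ]
mark world angle -138.2 (mod180)
```

apply_moves([
  [-0.001,0.001,0.001,-0.13,-1],
  [-0.001,0.001,0.001,-0.14,-1],
  [-0.001,0.001,0.001,-0.14,-1],
  [-0.001,0.001,0.001,-0.14,-1],
  [-0.001,0.001,0.001,-0.14,-1],
  [-0.001,0.001,0.001,-0.14,-1],
  [-0.001,0.001,0.001,-0.14,-1],
  [0,0,0,-0.1,-1],
])

```text
t: 15.05
tool_pos: [0.6141, -0.0121, 0.0984]
tool_rot: [-2.82, -1.343, -0.033]
contact_force: [-3.0, 1.7, 5.4]
opening: 0.0463
```

Run:
```python
from h import *
rel([.6125,-.0133,.094])
capmeas('w12')
```

```text
t 15.05 tcp [ 0.6141 -0.0121  0.0984] stand [0.0016 0.0021 0.0984] toolz [ 0.011  0.026 -1.   ] xdir 50.9 F [-3.   1.7  5.4] op 0.0463 q [-0.15  0.11  1.74  0.03  1.29  0.52]
delta tool [-0.0021 -0.0005  0.0043]
turn needed -0.883
cap top in tool 1231 [-0.0005 -0.0008 -0.056 ] [0.0462 0.046  0.0038]
world [ 0.6126 -0.0134  0.1545]
cap axis world [-0.004 -0.032  0.999]
mark world angle -74.6 (mod180)
```

View pics/w12.png

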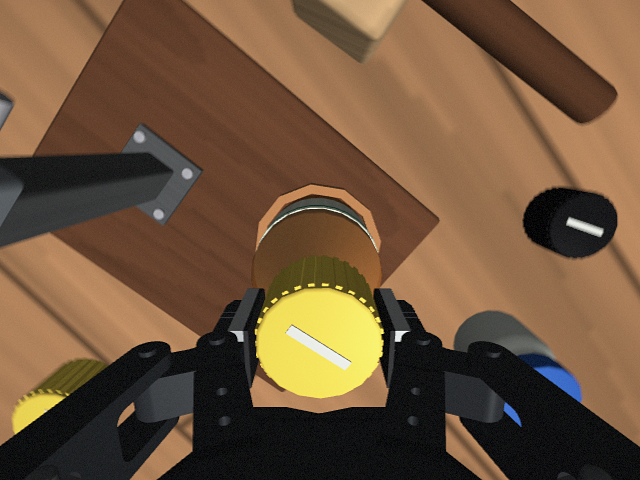

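The cap has turned 94°, inside the free window of 55 to 125°. Now I'll lift straight up.

apply_moves([
  [0,0,-0.004,0,-1],
  [0,0,-0.006,0,-1],
  [0,0,-0.008,0,-1],
  [0,0,-0.008,0,-1],
  [0,0,-0.01,0,-1],
  [0,0,-0.01,0,-1],
  [0,0,-0.01,0,-1],
  [0,0,-0.005,0,-1],
])

```text
t: 16.1
tool_pos: [0.6137, -0.0145, 0.1627]
tool_rot: [-2.823, -1.341, -0.034]
contact_force: [0.8, 0.4, 0.1]
opening: 0.0463
```

Run:
```python
from h import *
rel([.6125,-.0133,.158])
capmeas('w13')
p=keeper(); save('s13',p['img'][60:360,200:520].repeat(2,0).repeat(2,1))
```

```text
t 16.1 tcp [ 0.6137 -0.0145  0.1627] stand [ 6.000e-04 -1.000e-04  1.627e-01] toolz [ 0.012  0.024 -1.   ] xdir 50.8 F [0.8 0.4 0.1] op 0.0463 q [-0.16  0.05  1.69  0.03  1.4   0.52]
delta tool [ 0.0001 -0.0016  0.0047]
turn needed -0.885
cap top in tool 1412 [-0.0004 -0.0008 -0.056 ] [0.0458 0.046  0.0038]
world [ 0.6121 -0.0156  0.2188]
cap axis world [-0.007 -0.03   1.   ]
mark world angle -74.8 (mod180)
keeper n 9
0.21 [0.0064 0.1152 0.2274] 7
0.23 [0.0063 0.1162 0.232 ] 2
red 3 [-0.0788  0.1465  0.1396] [-0.0649  0.1491  0.1427]
```

View pics/s13.png

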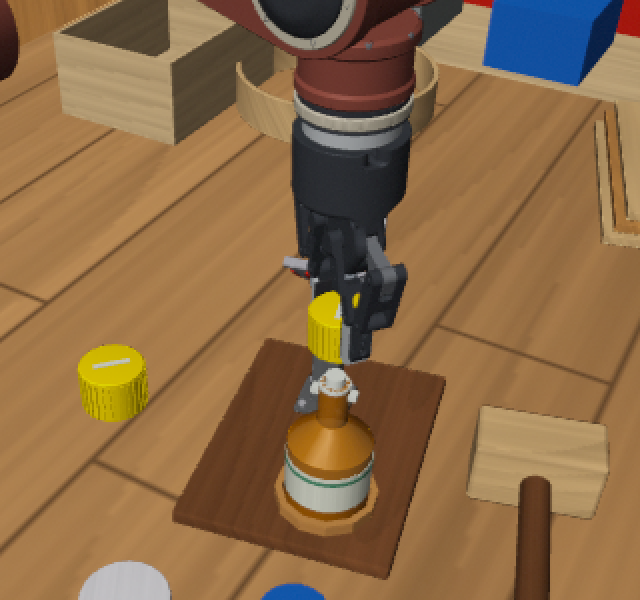

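The cap is off at about (333,325), with the bare neck below it at (335,390). I'll settle, then do the last checks.

apply_moves([
  [0,0,0,0,-1],
  [0,0,0,0,-1],
  [0,0,0,0,-1],
  [0,0,0,0,-1],
  [0,0,0,0,-1],
  [0,0,0,0,-1],
  [0,0,0,0,-1],
  [0,0,0,0,-1],
])

```text
t: 17.2
tool_pos: [0.6127, -0.0143, 0.1607]
tool_rot: [-2.821, -1.34, -0.03]
contact_force: [0.3, 0.5, -0.4]
opening: 0.0458
```

Run:
```python
from h import *
rel([.6125,-.0133,.158]); print(ctrl.get_obs()['dq'].round(4))
capmeas('w14')
p=ctrl.get_image('top'); save('t14',p['img'])
for t in ['mallet','glue_jar','wax_tin','keeper_tip','lever_tip']:
    for d in ctrl.spot_point(p,t)[:1]: print(t,d['uv'],round(d['confidence'],2))
```

```text
t 17.2 tcp [ 0.6127 -0.0143  0.1607] stand [-0.0002  0.0003  0.1607] toolz [ 0.009  0.025 -1.   ] xdir 50.8 F [ 0.3  0.5 -0.4] op 0.0458 q [-0.16  0.05  1.69  0.03  1.4   0.52]
delta tool [ 0.0006 -0.0007  0.0027]
turn needed -0.885
[ 0.002  -0.0009  0.001   0.0021 -0.0008  0.0019]
cap top in tool 1412 [-0.001  -0.0008 -0.0561] [0.0469 0.046  0.004 ]
world [ 0.6109 -0.0159  0.2168]
cap axis world [-0.002 -0.036  0.999]
mark world angle -74.5 (mod180)
wax_tin [393.7, 265.1] 0.64
keeper_tip [202.4, 198.7] 0.55
lever_tip [192.6, 272.1] 0.55
```

View pics/t14.png

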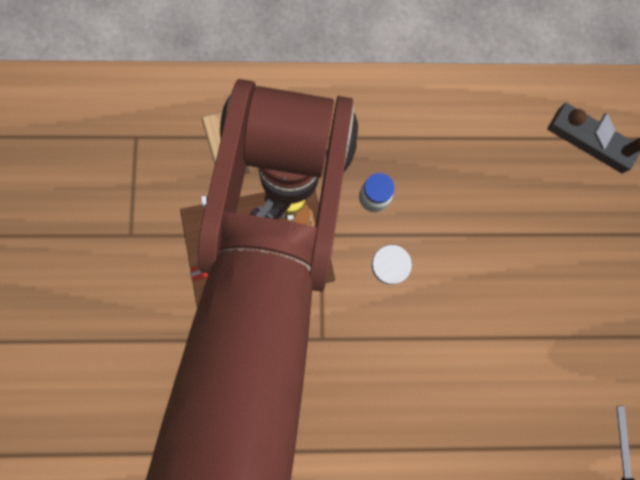

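View pics/w14.png

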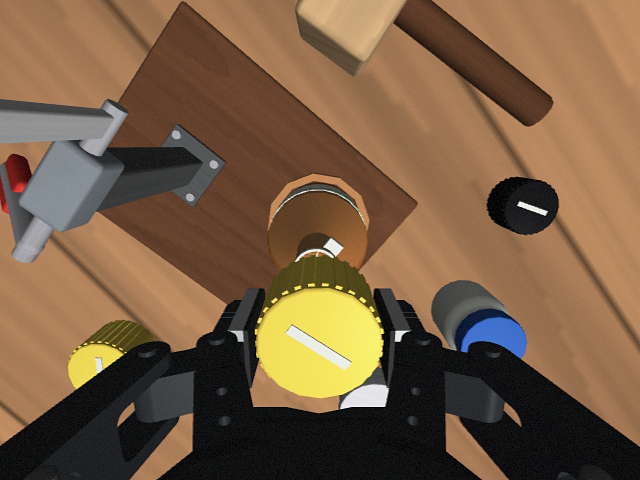

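Run:
```python
from h import *
print(ctrl.finish_job())
```

```text
the job is handed in; nothing more can be done
None
```

The bottle is open, and I handed the job in at about 17 s with the gripper still holding the cap. No verdict was reported back.

**What I did**
- I pushed the red lever down until the keeper arm stood upright and moved less than about 1 mm under a further 7.5 N.
- I then gripped the yellow cap, pressed it about 7 mm (11 N) and turned it counter-clockwise. The mark on its top shows about 94°.
- I lifted it straight up to finish.

**Last checks**
- **Cap position:** its lower edge is about 38 mm above the bottle's mouth and centred on the axis to about 2 mm.
- **At rest:** joint speeds are about zero and the outside force is under 1 N, so only the gripper carries it (46 mm opening).
- **Lever and keeper:** the wrist view shows the keeper still raised clear of the cap and the lever down. Earlier depth readings did not change after I let go of the lever.
- **Bystanders:** the glue jar and wax tin look unmoved in the top view.

**Checks that failed or disagreed**
- **Fingertips:** they are about 27 mm (shut) to 40 mm (open) behind the reported TCP, against the description. I found this from the camera depth and allowed for it when gripping.
- **Tilt:** the tool leans about 1.5°, and the cap measures about 2° off level. I had no command to correct this.
- **Mallet:** in the last top view the arm hides most of it and the network did not find it. It shows in the wrist view, but I compared its position only by eye.
- **Keeper tilt:** the keeper's final angle could not be measured again, because the gripper hid it from the scene camera.

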